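Wedge the rocking microscope

TASK

The bench microscope rocks because one of its feet hangs over the edge of the plywood board: push the wooden wedge, thin end first, under that foot until it sits snug and the microscope no longer rocks, but do not jack the microscope out of level or shove it along. Then press down on the round black pad above that foot with a fingertip to prove that it stands firm, and draw back. Only push and press: do not lift or carry the wedge or the microscope, and leave everything else where it is.

Things in the scene. Friction and masses are not known exactly. Their poses are not given: they have to be found in the camera images.
- wedge: Loose hardwood wedge, about 70 g, 100 long x 50 wide, lying flat. Flat underside; the top slopes evenly from 20 mm thick at one end to 4 at the other. Origin: centre of the underside; x axis points to the thin end (thin edge at x = +50, thick end face at -50), z up. Starts 20 to 50 mm short of the hanging foot, thin end roughly towards it, a little askew. Friction about 0.6: it stays where left.
- wedge_thick_end (a point): Middle of the wedge's upright thick end face (50 wide, 20 high), 10 above the table: the face to push on. Axes as the wedge.
- microscope: Loose stereo microscope, about 2.3 kg, level, three feet on the board. Base plate 190 square, its underside 22 and top 34 above the foot bottoms; a rubber ball foot (24 diameter) under each corner, 113 from the middle. Origin: middle of the base, at the height of the foot bottoms; x axis towards the hanging foot, z up. Head (60 diameter, 115 up to 270 high) over the middle, column at x = -75.
- hanging_foot (a point): Lowest point of the hanging foot, the one to wedge; its height above the table (7 to 11) is the gap. The board's edge is about 70 behind it. Once the wedge touches it, pushing on gets stiff: 2 to 10 N of push is snug, above about 13 N the microscope is shoved along. Unwedged, about 3 N down on this corner rocks it until the foot meets the table. Axes as the microscope.
- pad_top (a point): Centre of the top of the round black pad (36 diameter, 6 high) on the base plate's corner right above the hanging foot, 40 above the foot's lowest point: the place to press. The other three corners have like pads. Axes as the microscope.
- board: Fixed plywood board, 240 (its x) x 400 (its y), its top 7 to 11 mm above the table. Origin: centre of its footprint, 11 mm below its top; the edge at its x = +120 is the one that the foot hangs over.
- block: Loose flat wooden block 65 x 42 x 18, even thickness, not the wedge. Origin: centre of underside. Bystander.
- spatula: Loose spatula 170 long lying along its x axis. Bystander.
- weight: Loose brass weight with a knob, 42 diameter, 47 high, on the board. Origin: centre of underside. Bystander.
- spool: Loose wooden spool, 36 diameter, 45 high, on the board. Origin: centre of underside. Bystander.
- cup: Loose white plastic cup, 72 diameter, 85 high. Origin: centre of underside. Bystander.
- beaker: Loose clear plastic cup, 68 diameter, 75 high. Origin: centre of underside. Bystander.
- jar: Loose amber glass jar, 60 diameter, 75 high. Origin: centre of underside. Bystander.
There are look-alikes about, which are no part of the job. Leave any turquoise look-alike of the wedge alone.

How it is judged (in metres and radians):
On the way, in this order (a step that is already met when the one before it is completed fails the run):
1. the wedge is snug under the hanging foot, with the microscope level (contact force between wedge and microscope above 0.3 N and y of hanging_foot in the frame of wedge between -0.022 and 0.022 m and x of hanging_foot in the frame of wedge between -0.049 and 0.049 m and angle between microscope's own z axis and vertical below 0.0105 rad), for 0.2 s.
2. a finger presses on the pad above that foot and the microscope does not rock (all of step 1 and contact force between the fingers and pad above 3 N), for 0.2 s.
At the end, for the whole second after the job is handed in: the hanging foot rests on the wedge (at least 0.3 N, within 22 mm of the wedge's centre line, on its sloping top), the microscope is level within 0.6 degrees and within 15 mm of where it stood, the wedge lies on the table, both at rest (all of step 1 and distance of microscope from where it was at the start of the episode below 0.015 m and not (height (world z) of wedge above 0.01 m) and linear speed of each of wedge, microscope below 0.01 m/s); the robot touches nothing.
It fails at once if the wedge is lifted off the table (its middle by more than 10 mm) (height (world z) of wedge above 0.01 m).
It fails at once if the microscope is lifted or shoved more than 30 mm, or tipped more than 9 degrees (distance of microscope from where it was at the start of the episode above 0.03 m or angle between microscope's own z axis and vertical above 0.157 rad).
It fails at once if a bystander is moved more than 20 mm (distance of any of block, spatula, weight, spool, cup, beaker, jar from where it was at the start of the episode above 0.02 m).
It also fails if it takes over 51 s, if anything falls off the work surface, if the arm or the gripper's body presses on something with over 40 N, if the wrist force passes 120 N, or if a joint passes its speed limit or range.

ROBOT

A 6-joint arm with a two-finger parallel gripper is mounted at the origin on the work surface. World frame = base frame: x ahead of the robot, y to its left, z up, the work surface at z = 0. Lengths are in mm, angles in rad, forces in N, time in s.
With the tool pointing down it reaches from about 275 to 1000 mm from the base axis. Payload 8.4 kg.
Tool frame: the origin (TCP) lies between the finger pads; the fingertips stand r.nose_length ahead of it and the grasp point (between the pads) lies 8 mm behind it (r.nose_length is the distance from the TCP to the fingertips, in mm); y points along the fingers, x is the direction in which the jaws open and shut, and the axes are right-handed (so a half turn about y gives the same grasp; the last joint's range is limited). The gripper opens to 85 mm and grips with 20 to 120 N. Pads are 22 mm wide; open, the fingers measure 114 mm over their backs; the gripper's body (76 mm by 85 mm) begins 54 mm behind the grasp point. The pads swing forward as they close: fully open they stand 13 mm farther back than shut.
Start: joints at [1.167, 0.353, 1.633, -0, 1.155, -0.002], TCP at [244.421, 575.227, 203.581] pointing down, gripper open.
Joint ranges: [-2.63, 2.63], [-0.92, 2.1], [0.06, 2.66], [-1.3, 4.44], [0, 2.69], [-3.02, 3.02]. Speed limits (rad/s): [2.22, 2.22, 2.79, 3.14, 3.14, 3.14].

INTERFACE

Orientations are given as [roll, pitch, yaw] about the fixed x, y, z axes, in that order (R = Rz(yaw) Ry(pitch) Rx(roll)).
In Python, from rig import r, cams, order gives the robot as it stands. The module is installed in compiled form; this text tells all that it offers.
- The arm moves only by the shell command python3 -m crank 'ROWS' [FORCE]. ROWS is JSON, a list of rows, each a list of 7 numbers: the turn, a rotation vector about the tool's x, y, z in degrees, then the shift along the tool's x, y, z in cm, then the opening, from -1 (shut) to 1 (fully open). A call has exactly 10 rows; each row shifts and turns the pose as measured when the row begins, along the tool's axes as they then stand; what a row does not reach is not made up. A row lasts 1/12 s, in which the tool goes at most 41.7 mm and 7.16 degrees, less where a joint would pass 70% of its speed; a pose out of reach is approached as far as the arm can. A call with a gripper value outside its range is refused whole. The fingers move at their own pace and stop on an object; FORCE is the grip in N (left out, the last holds). Time passes only in rows, so rows that do not move let the fingers close, or fill a call up. It gives the time, the measured TCP pose, the force and the opening at its end, in the units of the state.
- r.sense(): the state, without advancing time (a new reading comes with each control period).
- cams.grab_frame(name): name is "scene" or "top" or "wrist"; returns the picture (420x560x3 uint8, blue, green, red); there is no depth.
- cams.camera_info(name): a dict with "intrinsics" (3x3 intrinsics, pixels), "view" (4x4, takes a point from world to camera coordinates); the wrist camera has in their place "hand_eye" (4x4, takes a point from camera to tool coordinates, whose origin is the TCP and whose axes are the tool frame's). Camera axes: x right, y up, looking along -z (the intrinsics and any distortion apply to the point x, -y, -z); pixel columns grow to the right and rows downward; lengths in mm; the calibration is good to about 2 mm. A picture is of the moment at which its call begins: read the wrist's pose just before it. camera_info takes no time and is no camera call.
- order.sign_off(): hands the job in, once; it reports no verdict.
The state is a dict: "clock": time; "qpos": joint angles; "qvel": joint speeds; "joint_efforts": joint torques, N m; "eef_pos": TCP position; "tcp_rot": TCP orientation; "contact_force": force on the tool from outside, world axes, zero at the start; "wrist_torque": the same for the moment, N m; "opening": opening from 0.0 (shut) to 1.0 (fully open).
Only numpy, scipy, OpenCV 4.12 (cv2) and the standard library are available. Lean on these libraries where they do the work, as an engineer would, in place of code of your own. Each camera call takes 0.05 s, during which the arm holds its last target.

## Working session

There is one attempt and no reset: what is moved stays moved. The work goes in short steps, Python scripts to look and compute and a shell command to move; the robot and the scene stay as the last step left them, time stands still between calls to the robot, and variables do not carry over. Pictures are saved under pics/ and viewed, and the job is handed in when it is done.

```bash
mkdir -p pics; python3 - <<'E'
from rig import r,cams,order
import cv2,numpy as np
np.set_printoptions(precision=4,suppress=True)
s=r.sense();print({k:s[k] for k in('clock','eef_pos','tcp_rot','contact_force','opening')},r.nose_length)
for n in('scene','top','wrist'):
    im=cams.grab_frame(n);cv2.imwrite(f'pics/{n}0.png',im);i=cams.camera_info(n);print(n,i)
E
```

```text
{'clock': 0.0, 'eef_pos': array([244.2143, 574.7486, 202.8472]), 'tcp_rot': array([-1.5708,  0.0014,  1.169 ]), 'contact_force': array([-0.3015,  0.4109,  0.8031]), 'opening': 0.9998042570790426} 11.0
scene {'intrinsics': array([[518.3552,   0.    , 298.731 ],
       [  0.    , 518.3552, 204.465 ],
       [  0.    ,   0.    ,   1.    ]]), 'view': array([[    0.1451,     0.9894,     0.0087,  -139.8925],
       [   -0.6518,     0.089 ,     0.7531,   322.878 ],
       [    0.7444,    -0.115 ,     0.6578, -1775.236 ],
       [    0.    ,     0.    ,     0.    ,     1.    ]])}
top {'intrinsics': array([[402.9952,   0.    , 280.0829],
       [  0.    , 402.9952, 210.9841],
       [  0.    ,   0.    ,   1.    ]]), 'view': array([[    0.015 ,    -0.9997,    -0.0171,    42.855 ],
       [    0.9978,     0.0139,     0.0643,  -552.8049],
       [   -0.064 ,    -0.0181,     0.9978, -1349.5367],
       [    0.    ,     0.    ,     0.    ,     1.    ]])}
wrist {'intrinsics': array([[308.3836,   0.    , 287.1243],
       [  0.    , 308.3836, 208.0951],
       [  0.    ,   0.    ,   1.    ]]), 'hand_eye': array([[   1.    ,    0.0005,    0.0002,    0.2361],
       [   0.    ,    0.2736,   -0.9619, -171.908 ],
       [  -0.0006,    0.9619,    0.2736,   69.3821],
       [   0.    ,    0.    ,    0.    ,    1.    ]])}
```

View pics/scene0.png

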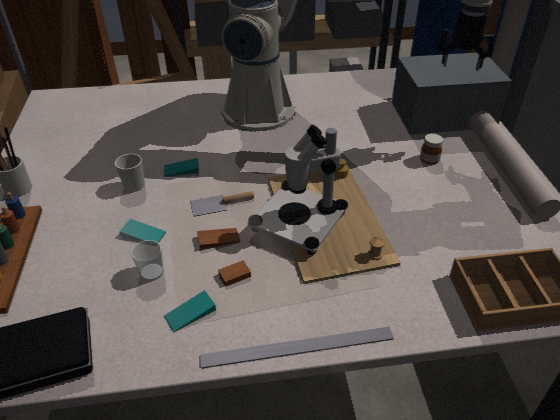

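View pics/top0.png

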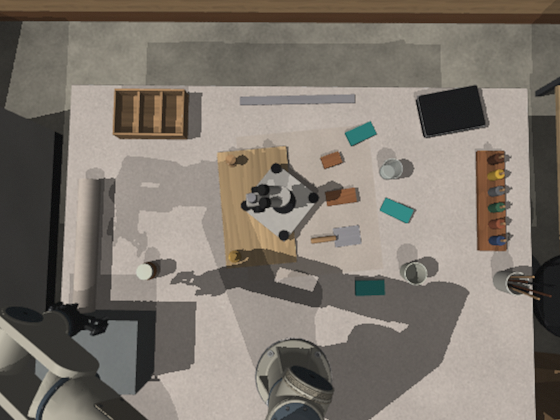

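View pics/wrist0.png

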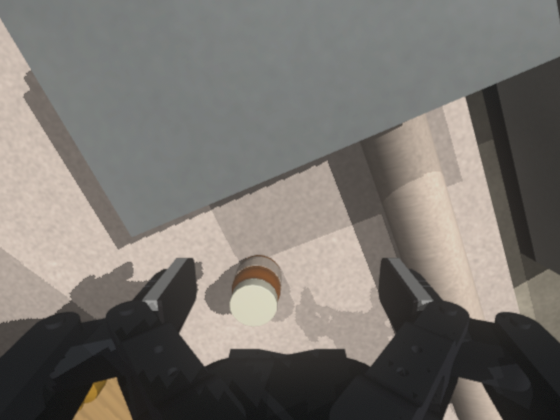

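```bash
python3 - <<'E'
import cv2
a=cv2.imread('pics/top0.png')[130:280,200:400];b=cv2.imread('pics/scene0.png')[140:320,150:400]
cv2.imwrite('pics/topc.png',cv2.resize(a,None,fx=4,fy=4,interpolation=cv2.INTER_CUBIC))
cv2.imwrite('pics/scenec.png',cv2.resize(b,None,fx=3.2,fy=3.2,interpolation=cv2.INTER_CUBIC))
E
```

```text
(no output)
```

View pics/topc.png

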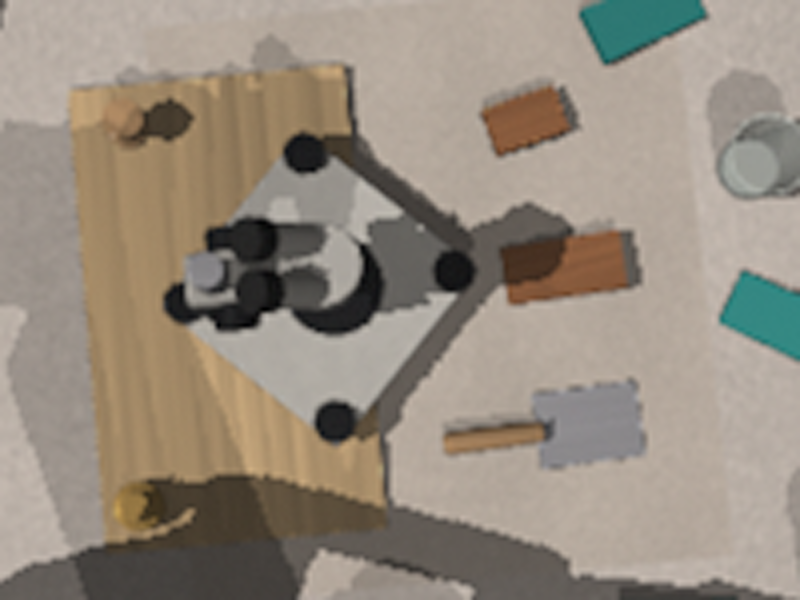

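View pics/scenec.png

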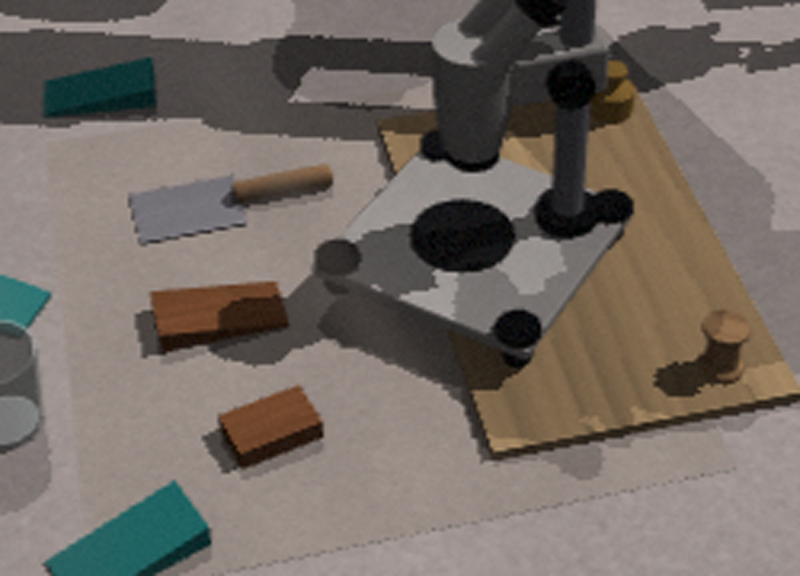

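```bash
cat > h.py <<'E'
import numpy as np,cv2
from rig import r,cams
np.set_printoptions(precision=2,suppress=True)
def ray(n,px,z,pose=None):
    i=cams.camera_info(n);K=i['intrinsics']
    d=np.linalg.inv(K)@[px[0],px[1],1.];d=d*[1,-1,-1]
    if n=='wrist':
        from scipy.spatial.transform import Rotation as R
        T=np.eye(4);T[:3,:3]=R.from_euler('xyz',pose[1]).as_matrix();T[:3,3]=pose[0];V=T@i['hand_eye']
    else: V=np.linalg.inv(i['view'])
    o=V[:3,3];d=V[:3,:3]@d
    return o+d*(z-o[2])/d[2]
def proj(n,P):
    i=cams.camera_info(n);p=i['view']@np.append(P,1);p=p[:3]*[1,-1,-1];q=i['intrinsics']@p;return q[:2]/q[2]
E
python3 - <<'E'
from h import *
im=cv2.imread('pics/top0.png')
# dark pads
g=im.max(2)
for c in[(313,198),(276,168),(284,235),(246,205)]:
    x0,y0=c;w=im[y0-9:y0+10,x0-9:x0+10].max(2);m=(w<45).astype(np.uint8)
    n,l,s,ce=cv2.connectedComponentsWithStats(m);k=1+np.argmax(s[1:,4]);p=ce[k]+[x0-9,y0-9];print(c,s[k],p,ray('top',p,49))
hsv=cv2.cvtColor(im,cv2.COLOR_BGR2HSV)
m=((hsv[...,0]<14)&(hsv[...,1]>120)).astype(np.uint8);m[:, :322]=0;m[:,365:]=0;m[:150]=0;m[220:]=0
n,l,s,ce=cv2.connectedComponentsWithStats(m)
for k in range(1,n):
  if s[k,4]>50:
    print(s[k],ce[k]);c=cv2.findContours((l==k).astype(np.uint8),0,1)[0][0];b=cv2.boxPoints(cv2.minAreaRect(c))
    print(b); 
    for q in b: print(ray('top',q,12))
E
```

```text
(313, 198) [ 5  4 10 10 79] [313.06 197.49] [596.54 -58.53  49.  ]
(276, 168) [ 4  5 10  9 73] [275.97 167.99] [693.88  66.17  49.  ]
(284, 235) [ 4  5 10  9 70] [283.37 235.  ] [470.8   38.22  49.  ]
(246, 205) [ 4  5 15 11 56] [247.18 206.59] [563.27 159.88  49.  ]
[322 152  20  16 210] [331.13 159.81]
[[320.34 157.42]
 [337.6  151.15]
 [341.57 162.07]
 [324.31 168.34]]
[738.66 -84.46  12.  ]
[ 761.13 -143.45   12.  ]
[ 723.42 -157.25   12.  ]
[701.   -98.37  12.  ]
[326 188  30  18 397] [340.63 196.48]
[[325.05 191.68]
 [353.86 187.13]
 [356.04 200.89]
 [327.23 205.44]]
[ 620.69 -101.56   12.  ]
[ 637.57 -199.53   12.  ]
[ 590.54 -207.06   12.  ]
[ 573.68 -109.31   12.  ]
```

Candidates for the wedge in the top picture are the brown 100x50 piece at (341,197), the brown block at (331,160), and turquoise look-alikes at (361,133), (397,210) and (370,287). I choose (341,197). It measures 99x48 mm, its thin end faces the hanging foot at (313,198), and its thick face shows at the left in the scene crop. The pad diagonals come out at 225 mm, against 226 given.

```bash
python3 -m crank '[[0,0,0,-2.9,-0.6,-2.87,-1],[0,0,0,-2.9,-0.6,-2.87,-1],[0,0,0,-2.9,-0.6,-2.87,-1],[0,0,0,-2.9,-0.6,-2.87,-1],[0,0,0,-2.9,-0.6,-2.87,-1],[0,0,0,-2.9,-0.6,-2.87,-1],[0,0,0,-2.9,-0.6,-2.87,-1],[0,0,0,-2.9,-0.6,-2.87,-1],[0,0,0,-2.9,-0.6,-2.87,-1],[0,0,0,-2.9,-0.6,-2.87,-1]]'
```

```text
clock: 0.98
eef_pos: [393.0, 193.5, 260.0]
tcp_rot: [-1.569, 0.004, 1.18]
contact_force: [0.9, 0.3, 0.5]
opening: 0.0
```

```bash
python3 -m crank '[[0,6.42,0,-2.77,0,-1.14,-1],[0,6.42,0,-2.63,0,-1.45,-1],[0,6.42,0,-2.45,0,-1.73,-1],[0,6.42,0,-2.24,0,-2.0,-1],[0,6.42,0,-2.0,0,-2.23,-1],[0,6.42,0,-1.74,0,-2.44,-1],[0,6.42,0,-1.46,0,-2.62,-1],[0,6.42,0,-1.16,0,-2.77,-1],[0,6.42,0,-0.84,0,-2.88,-1],[0,0,0,-0.51,0,-2.96,-1]]'
```

```text
clock: 1.82
eef_pos: [386.6, -122.6, 262.6]
tcp_rot: [-1.574, -0.002, 0.12]
contact_force: [0.9, 0.4, 0.7]
opening: -0.003
```

```bash
python3 -m crank '[[0,-0.3,0,2.18,0.9,-1.46,-1],[0,-0.3,0,2.18,0.9,-1.46,-1],[0,-0.3,0,2.18,0.9,-1.46,-1],[0,-0.3,0,2.18,0.9,-1.46,-1],[0,-0.3,0,2.18,0.9,-1.46,-1],[0,-0.3,0,2.18,0.9,-1.46,-1],[0,-0.3,0,2.18,0.9,-1.46,-1],[0,-0.3,0,2.18,0.9,-1.46,-1],[0,-0.3,0,2.18,0.9,-1.46,-1],[0,-0.3,0,2.18,0.9,-1.46,-1]]'
python3 - <<'E'
from h import *
s=r.sense();print(list(s['eef_pos']),list(s['tcp_rot']))
cv2.imwrite('pics/w1.png',cams.grab_frame('wrist'))
E
```

```text
clock: 2.65
eef_pos: [627.0, -249.8, 169.7]
tcp_rot: [-1.575, -0.002, 0.163]
contact_force: [0.5, 1.1, 0.9]
opening: -0.0
[np.float64(627.0076046451139), np.float64(-249.84205675170844), np.float64(169.69369100981052)] [np.float64(-1.5754898775203365), np.float64(-0.001622196211809479), np.float64(0.1633054030630996)]
```

View pics/w1.png

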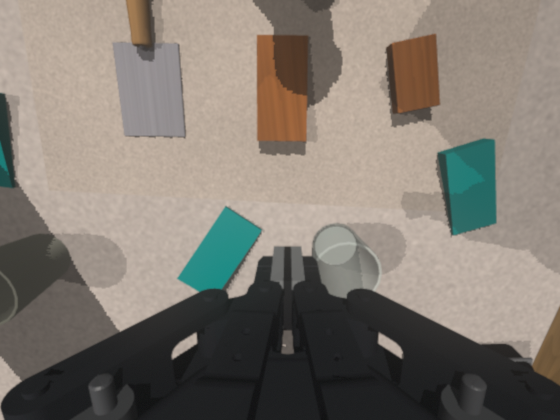

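```bash
python3 - <<'E'
from h import *
p=([627.0,-249.8,169.7],[-1.5755,-.0016,.1633])
for q,z in[((257.5,35),4),((308,36),4),((257.5,141),20),((306.5,142),20),((335,243),0),((335,243),75),((226,207),5),((262,230),5)]: print(q,ray('wrist',q,z,p))
E
```

```text
(257.5, 35) [ 574.52 -107.22    4.  ]
(308, 36) [ 623.48 -100.05    4.  ]
(257.5, 141) [ 589.6  -206.67   20.  ]
(306.5, 142) [ 639.11 -199.56   20.  ]
(335, 243) [ 695.24 -311.33    0.  ]
(335, 243) [ 677.71 -282.54   75.  ]
(226, 207) [ 563.09 -286.32    5.  ]
(262, 230) [ 607.24 -307.18    5.  ]
```

```bash
python3 -m crank '[[0,0,0,-0.12,1.0,0.7,-1],[0,0,0,-0.12,1.0,0.7,-1],[0,0,0,-0.12,1.0,0.7,-1],[0,0,0,-0.12,1.0,0.7,-1],[0,0,0,0,1.9,0,-1],[0,0,0,0,1.9,0,-1],[0,0,0,0,1.9,0,-1],[0,0,0,0,1.9,0,-1],[0,0,0,0,1.9,0,-1],[0,0,0,0,1.6,0,-1]]'
python3 - <<'E'
from h import *
s=r.sense();print(list(s['eef_pos']),list(s['tcp_rot']))
cv2.imwrite('pics/w2.png',cams.grab_frame('wrist'));cv2.imwrite('pics/s2.png',cv2.resize(cams.grab_frame('scene')[140:320,150:400],None,fx=3.2,fy=3.2,interpolation=2))
E
```

```text
clock: 3.53
eef_pos: [613.5, -215.1, 7.9]
tcp_rot: [-1.575, -0.001, 0.166]
contact_force: [0.1, -0.0, -0.4]
opening: -0.003
[np.float64(613.4826777427004), np.float64(-215.07127466972793), np.float64(7.922962757397185)] [np.float64(-1.574729818410722), np.float64(-0.0014639345801414905), np.float64(0.16575383266448585)]
```

View pics/w2.png

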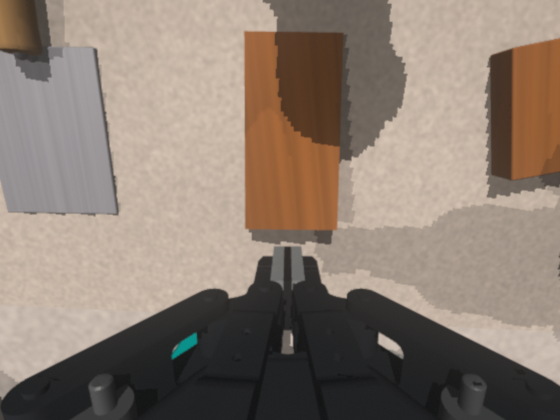

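View pics/s2.png

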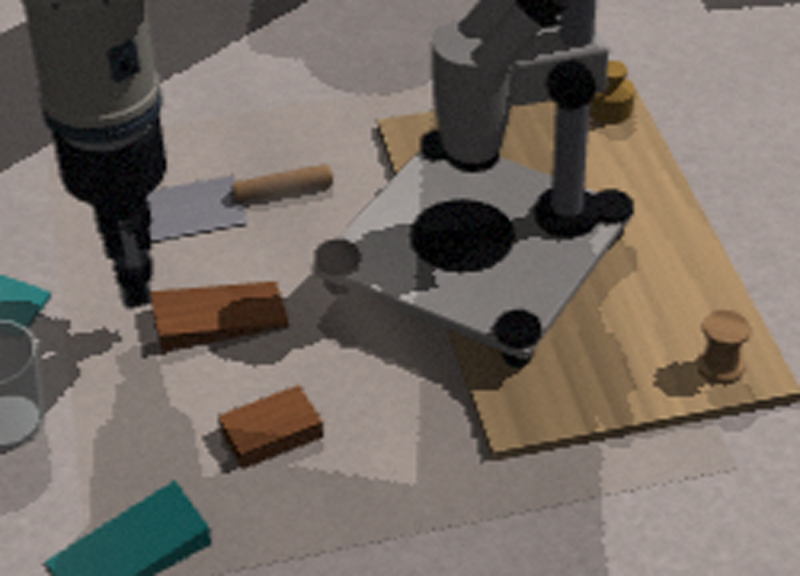

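```bash
python3 -m crank '[[0,0,0,-0.1,-0.3,0,-1],[0,0,0,0,-0.3,0,-1],[0,0,0,0,-0.3,0,-1],[0,0,0,0,0,0,-1],[0,0,0,0,0,0,-1],[0,0,0,0,0,0,-1],[0,0,0,0,0,0,-1],[0,0,0,0,0,0,-1],[0,0,0,0,0,0,-1],[0,0,0,0,0,0,-1]]'
```

```text
clock: 4.47
eef_pos: [612.8, -214.3, 23.1]
tcp_rot: [-1.576, -0.005, 0.166]
contact_force: [-0.5, 0.1, 0.2]
opening: -0.001
```

```bash
python3 -m crank '[[0,0,0,0,0.25,0,-1],[0,0,0,0,0.2,0,-1],[0,0,0,0,0,0,-1],[0,0,0,0,0,0,-1],[0,0,0,0,0,0,-1],[0,0,0,0,0,0.1,-1],[0,0,0,0,0,0.1,-1],[0,0,0,0,0,0.1,-1],[0,0,0,0,0,0,-1],[0,0,0,0,0,0,-1]]'
python3 -c "
from h import *
s=r.sense();print(s['eef_pos'],s['contact_force'])
s=r.sense();print(s['eef_pos'],s['contact_force'])"
```

```text
clock: 5.3
eef_pos: [611.6, -210.9, 17.1]
tcp_rot: [-1.576, -0.003, 0.166]
contact_force: [-0.1, 0.5, 0.0]
opening: 0.001
[ 611.65 -210.86   17.14] [-0.13  0.52  0.02]
[ 611.65 -210.86   17.14] [-0.13  0.52  0.02]
```

```bash
python3 -m crank '[[0,0,0,0.15,0,0,-1],[0,0,0,0.15,0,0,-1],[0,0,0,0,0,0.5,-1],[0,0,0,0.02,0,0.7,-1],[0,0,0,0.02,0,0.7,-1],[0,0,0,0.02,0,0.7,-1],[0,0,0,0.02,0,0.7,-1],[0,0,0,0.02,0,0.7,-1],[0,0,0,0,0,0.5,-1],[0,0,0,0,0,0,-1]]'
python3 - <<'E'
from h import *
s=r.sense();print(s['eef_pos'],s['tcp_rot'],s['contact_force'])
cv2.imwrite('pics/w3.png',cams.grab_frame('wrist'));cv2.imwrite('pics/t3.png',cv2.resize(cams.grab_frame('top')[130:280,200:400],None,fx=4,fy=4,interpolation=2))
E
```

```text
clock: 6.13
eef_pos: [607.5, -160.0, 17.0]
tcp_rot: [-1.575, -0.003, 0.167]
contact_force: [-0.1, 0.1, 0.3]
opening: -0.001
[ 607.48 -160.04   17.  ] [-1.58 -0.    0.17] [-0.12  0.06  0.34]
```

View pics/w3.png

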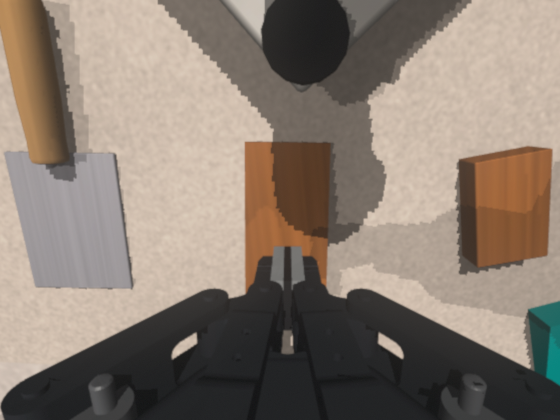

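View pics/t3.png

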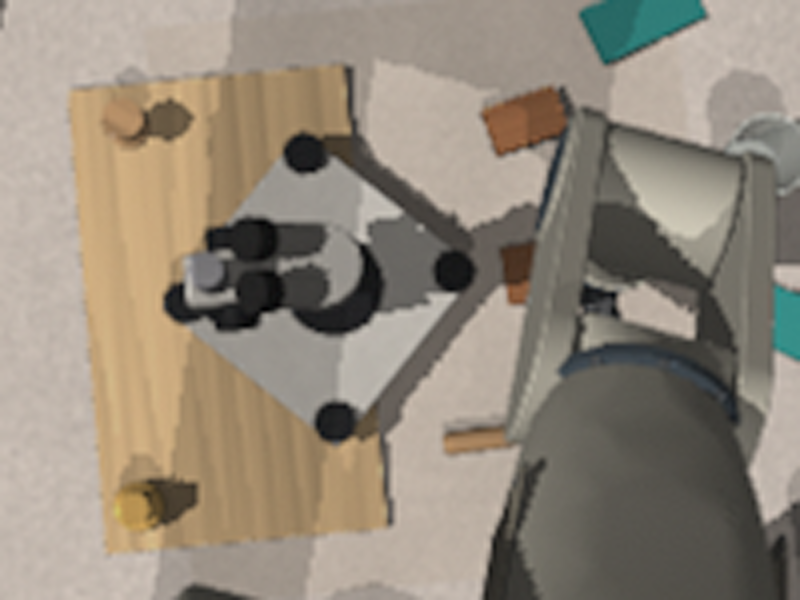

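```bash
python3 - <<'E'
from h import *
p=([607.5,-160,17],[-1.575,-.003,.167])
for q,z in[((245,142.5),4),((331,142),4),((301,90),9),((306,38),49),((288,247),6),((288,247),20)]: print(q,ray('wrist',q,z,p))
# where does fingertip project?
i=cams.camera_info('wrist')
for t in([0,11,0],[0,11,11],[0,0,0],[0,-8,11]):
    c=np.linalg.inv(i['hand_eye'])@np.append(t,1.);c=c[:3]*[1,-1,-1];q=i['intrinsics']@c;print(t,q[:2]/q[2])
E
```

```text
(245, 142.5) [ 573.8  -107.83    4.  ]
(331, 142) [623.54 -99.19   4.  ]
(301, 90) [600.92 -74.41   9.  ]
(306, 38) [598.19 -58.21  49.  ]
(288, 247) [ 609.57 -168.16    6.  ]
(288, 247) [ 608.49 -162.22   20.  ]
[0, 11, 0] [286.97 234.79]
[0, 11, 11] [286.96 218.21]
[0, 0, 0] [286.96 241.36]
[0, -8, 11] [286.94 228.51]
```

```bash
python3 - <<'E'
from h import *
im=cams.grab_frame('scene')
cv2.imwrite('pics/s3.png',cv2.resize(im[160:290,150:290],None,fx=5,fy=5,interpolation=2)[:600])
for z in(-3,8,20,30,40):print(z,proj('scene',[613.5,-215.1,z]),proj('scene',[607.5,-160,z]))
w=cv2.imread('pics/w3.png');cv2.imwrite('pics/w3c.png',cv2.resize(w[130:380,190:390],None,fx=2.4,fy=2.4,interpolation=2))
s=r.sense();print(s['eef_pos'],s['contact_force'],s['wrist_torque'])
E
```

```text
-3 [193.24 243.83] [215.39 240.01]
8 [192.68 240.72] [214.97 236.91]
20 [192.07 237.29] [214.5  233.48]
30 [191.56 234.39] [214.1  230.59]
40 [191.04 231.47] [213.7  227.67]
[ 607.98 -161.36   17.12] [-0.68 -0.54 -1.1 ] [ 0.04 -0.02  0.  ]
```

View pics/s3.png

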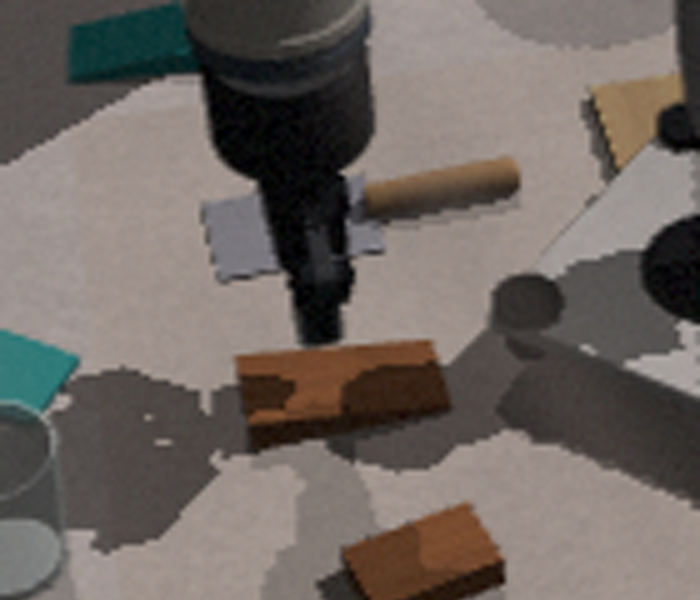

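View pics/w3c.png

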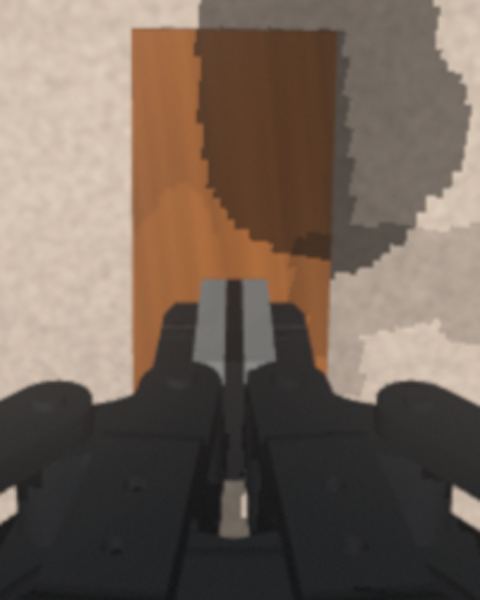

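```bash
python3 - <<'E'
from h import *
p=([627.0,-249.8,169.7],[-1.5755,-.0016,.1633])
print(ray('wrist',(335,243),0,p),ray('wrist',(350,270),75,p))
t=cv2.imread('pics/top0.png');cv2.imwrite('pics/bk.png',cv2.resize(t[150:190,370:415],None,fx=12,fy=12,interpolation=2))
E
python3 -m crank '[[0,0,0,0,0,-0.9,-1],[0,0,0,0,0,-0.9,-1],[0,0,0,0,0,-0.9,-1],[0,0,0,0,0,-0.9,-1],[0,0,0,0,0,-0.9,-1],[0,0,0,0,0,-0.9,-1],[0,0,0,0,0,-0.5,-1],[0,0,0,0,0,0,-1],[0,0,0,0,0,0,-1],[0,0,0,0,0,0,-1]]'
```

```text
[ 695.24 -311.33    0.  ] [ 697.53 -307.42   75.  ]
clock: 7.12
eef_pos: [619.0, -230.1, 17.3]
tcp_rot: [-1.577, -0.005, 0.162]
contact_force: [-0.0, -0.3, -0.1]
opening: -0.002
```

View pics/bk.png

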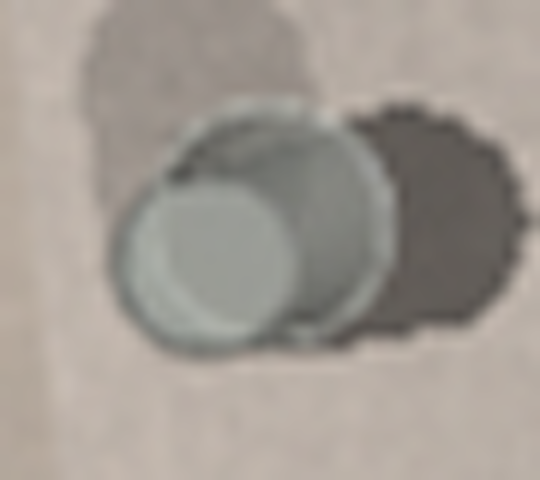

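```bash
python3 -m crank '[[0,0,0,0,0.3,0,-1],[0,0,0,0,0.3,0,-1],[0,0,0,0,0.3,0,-1],[0,0,0,0,0.3,0,-1],[0,0,0,0,0.3,0,-1],[0,0,0,0,0.2,0,-1],[0,0,0,0,0.2,0,-1],[0,0,0,0,0,0,-1],[0,0,0,0,0,0,-1],[0,0,0,0,0,0,-1]]'
python3 - <<'E'
from h import *
s=r.sense();print(s['eef_pos'],s['contact_force'])
im=cams.grab_frame('scene')
cv2.imwrite('pics/s4.png',cv2.resize(im[160:280,130:290],None,fx=5,fy=5,interpolation=2))
P=s['eef_pos']
for z in(0,10,20,30,40):print(z,(proj('scene',[P[0],P[1],z])-[130,160])*5)
E
```

```text
clock: 7.95
eef_pos: [618.4, -227.7, -4.5]
tcp_rot: [-1.576, -0.003, 0.165]
contact_force: [-0.2, -0.8, -0.0]
opening: -0.003
[ 618.36 -227.68   -4.52] [-0.19 -0.83 -0.04]
0 [289.75 424.32]
10 [287.08 410.14]
20 [284.39 395.8 ]
30 [281.67 381.32]
40 [278.92 366.69]
```

View pics/s4.png

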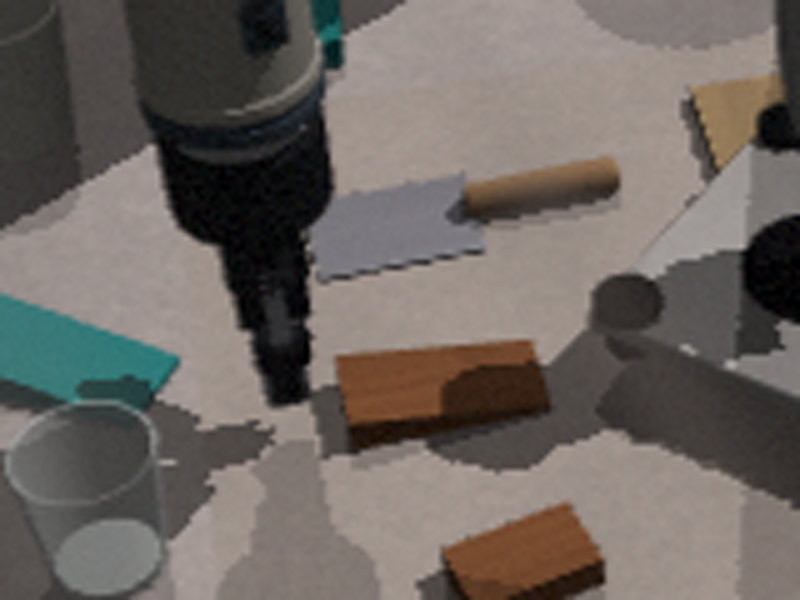

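Both cameras show the fingertips about 20 mm behind the reported TCP, not 11 mm ahead of it. My first push therefore passed harmlessly above the wedge. I'll work from the measured tip height and lower further, watching the force.

```bash
python3 -m crank '[[0,0,0,0,0.2,0,-1],[0,0,0,0,0.2,0,-1],[0,0,0,0,0.2,0,-1],[0,0,0,0,0.2,0,-1],[0,0,0,0,0,0,-1],[0,0,0,0,0,0,-1],[0,0,0,0.05,0,0.2,-1],[0,0,0,0,0,0.2,-1],[0,0,0,0,0,0.1,-1],[0,0,0,0,0,0,-1]]'
python3 - <<'E'
from h import *
s=r.sense();print(s['eef_pos'],s['contact_force'])
im=cams.grab_frame('scene')
cv2.imwrite('pics/s5.png',cv2.resize(im[160:280,130:290],None,fx=5,fy=5,interpolation=2))
P=s['eef_pos']
for z in(0,10,20,30,40):print(z,(proj('scene',[P[0],P[1],z])-[130,160])*5)
E
```

```text
clock: 8.83
eef_pos: [618.4, -222.5, -12.9]
tcp_rot: [-1.576, -0.004, 0.164]
contact_force: [0.8, -0.0, 0.4]
opening: 0.001
[ 618.45 -222.48  -12.87] [ 0.77 -0.02  0.45]
0 [300.34 423.43]
10 [297.73 409.24]
20 [295.09 394.91]
30 [292.43 380.43]
40 [289.73 365.8 ]
```

View pics/s5.png

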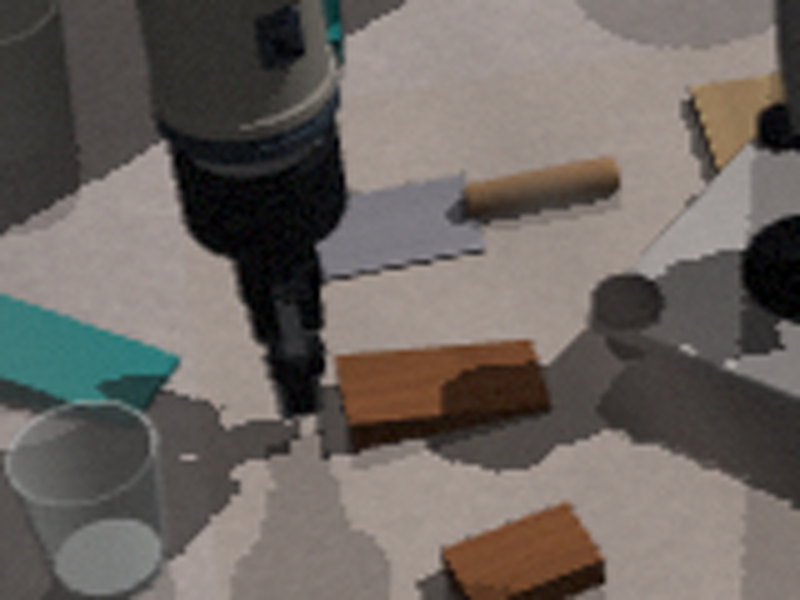

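```bash
python3 -m crank '[[0,0,0,0,0,0.5,-1],[0,0,0,0,0,0.5,-1],[0,0,0,0.05,0,0.7,-1],[0,0,0,0.05,0,0.8,-1],[0,0,0,0.05,0,0.8,-1],[0,0,0,0.05,0,0.8,-1],[0,0,0,0.05,0,0.7,-1],[0,0,0,0.05,0,0.5,-1],[0,0,0,0,0,0,-1],[0,0,0,0,0,0,-1]]'
python3 - <<'E'
from h import *
s=r.sense();print(s['eef_pos'],s['tcp_rot'],s['contact_force'])
cv2.imwrite('pics/w6.png',cams.grab_frame('wrist'))
im=cams.grab_frame('scene')
cv2.imwrite('pics/s6.png',cv2.resize(im[160:280,130:290],None,fx=5,fy=5,interpolation=2))
E
```

```text
clock: 9.72
eef_pos: [612.3, -162.9, -12.7]
tcp_rot: [-1.577, -0.004, 0.166]
contact_force: [-0.4, -0.2, 0.3]
opening: 0.001
[ 612.28 -162.89  -12.7 ] [-1.58 -0.    0.17] [-0.4  -0.21  0.35]
```

View pics/s6.png

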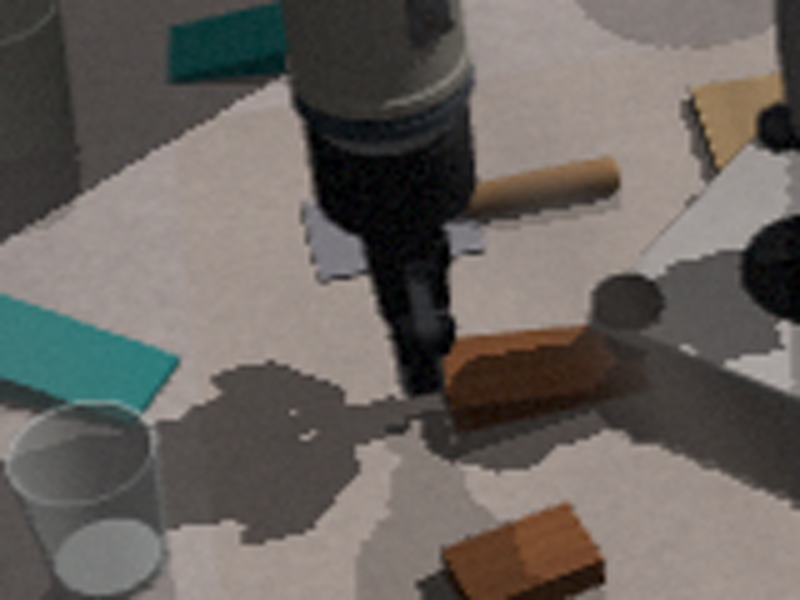

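View pics/w6.png

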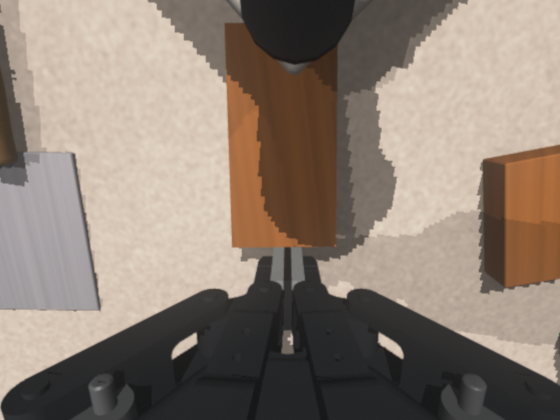

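```bash
python3 - <<'E'
from h import *
p=([612.3,-162.9,-12.7],[-1.577,-.004,.166])
for q,z in[((225,24),4),((337,24),4),((232,247),20),((335,247),20),((294,72),12)]: print(q,ray('wrist',q,z,p))
a=(ray('wrist',(225,24),4,p)+ray('wrist',(337,24),4,p))/2;b=(ray('wrist',(232,247),20,p)+ray('wrist',(335,247),20,p))/2
d=(a-b)[:2];L=np.hypot(*d);d/=L;f=np.array([597,-59.5])-(a+b)[:2]/2;print(L,d,'foot in wedge',f@d,f@[-d[1],d[0]])
E
```

```text
(225, 24) [566.8  -58.02   4.  ]
(337, 24) [615.98 -49.76   4.  ]
(232, 247) [ 584.1 -156.9   20. ]
(335, 247) [ 633.54 -148.73   20.  ]
(294, 72) [600.43 -73.46  12.  ]
100.44170341461209 [-0.17  0.98] foot in wedge 43.725540907109476 -4.55586872270602
```

```bash
python3 -m crank '[[0,0,0,0.05,0,0.2,-1],[0,0,0,0.05,0,0.2,-1],[0,0,0,0.05,0,0.2,-1],[0,0,0,0.05,0,0.2,-1],[0,0,0,0.05,0,0.2,-1],[0,0,0,0,0,0.1,-1],[0,0,0,0,0,0.1,-1],[0,0,0,0,0,0,-1],[0,0,0,0,0,0,-1],[0,0,0,0,0,0,-1]]'
```

```text
clock: 10.65
eef_pos: [613.2, -151.3, -12.7]
tcp_rot: [-1.577, -0.005, 0.164]
contact_force: [-0.9, -0.7, -0.2]
opening: -0.0
```

```bash
python3 -m crank '[[0,0,0,0,0,0.1,-1],[0,0,0,0,0,0.1,-1],[0,0,0,0,0,0.1,-1],[0,0,0,0,0,0.1,-1],[0,0,0,0,0,0.1,-1],[0,0,0,0,0,0,-1],[0,0,0,0,0,0,-1],[0,0,0,0,0,0,-1],[0,0,0,0,0,0,-1],[0,0,0,0,0,0,-1]]'
```

```text
clock: 11.48
eef_pos: [612.3, -146.0, -12.7]
tcp_rot: [-1.577, -0.005, 0.164]
contact_force: [-0.8, -0.5, -0.3]
opening: 0.001
```

```bash
python3 -c "
from h import *
s=r.sense();print(s['eef_pos'],s['contact_force'],s['wrist_torque'])"
```

```text
[ 612.3  -146.    -12.74] [-0.77 -0.53 -0.29] [-0.05 -0.1   0.08]
```

```bash
python3 -m crank '[[0,0,0,0,0,0.05,-1],[0,0,0,0,0,0.05,-1],[0,0,0,0,0,0.05,-1],[0,0,0,0,0,0.05,-1],[0,0,0,0,0,0.05,-1],[0,0,0,0,0,0.05,-1],[0,0,0,0,0,0.05,-1],[0,0,0,0,0,0.05,-1],[0,0,0,0,0,0.05,-1],[0,0,0,0,0,0.05,-1]]'
```

```text
clock: 12.32
eef_pos: [611.4, -140.7, -12.8]
tcp_rot: [-1.577, -0.005, 0.163]
contact_force: [0.8, -0.5, 1.2]
opening: 0.004
```

```bash
python3 -m crank '[[0,0,0,0,0,0.05,-1],[0,0,0,0,0,0.05,-1],[0,0,0,0,0,0.05,-1],[0,0,0,0,0,0.05,-1],[0,0,0,0,0,0.05,-1],[0,0,0,0,0,0.05,-1],[0,0,0,0,0,0.05,-1],[0,0,0,0,0,0.05,-1],[0,0,0,0,0,0.05,-1],[0,0,0,0,0,0.05,-1]]'
python3 - <<'E'
from h import *
s=r.sense();print(s['eef_pos'],s['tcp_rot'],s['contact_force'])
cv2.imwrite('pics/w7.png',cams.grab_frame('wrist'))
E
```

```text
clock: 13.15
eef_pos: [610.6, -135.3, -12.8]
tcp_rot: [-1.577, -0.005, 0.163]
contact_force: [0.2, -1.4, 1.0]
opening: 0.002
[ 610.58 -135.3   -12.76] [-1.58 -0.01  0.16] [ 0.18 -1.41  1.02]
```

View pics/w7.png

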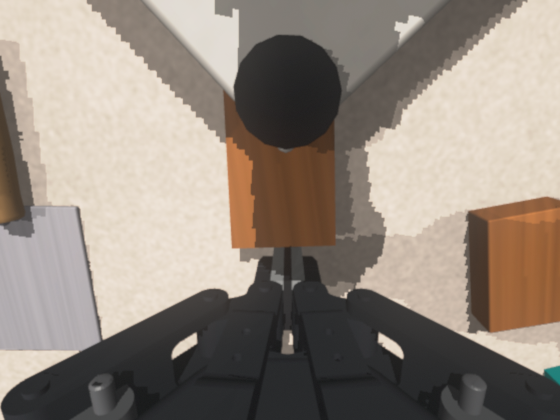

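```bash
python3 - <<'E'
from h import *
p=([610.6,-135.3,-12.76],[-1.577,-.005,.163])
print(ray('wrist',(288,92),49,p),ray('wrist',(232,247.5),20,p),ray('wrist',(335,246),20,p))
E
python3 -m crank '[[0,0,0,0,0,0.04,-1],[0,0,0,0,0,0.04,-1],[0,0,0,0,0,0.04,-1],[0,0,0,0,0,0.04,-1],[0,0,0,0,0,0.04,-1],[0,0,0,0,0,0.04,-1],[0,0,0,0,0,0.04,-1],[0,0,0,0,0,0.04,-1],[0,0,0,0,0,0.04,-1],[0,0,0,0,0,0.04,-1]]'
```

```text
[597.91 -57.24  49.  ] [ 582.42 -129.44   20.  ] [ 631.74 -120.67   20.  ]
clock: 14.03
eef_pos: [610.3, -132.1, -12.7]
tcp_rot: [-1.579, -0.006, 0.164]
contact_force: [0.4, -3.3, -0.2]
opening: 0.003
```

```bash
python3 -m crank '[[0,0,0,0,0,0.06,-1],[0,0,0,0,0,0.06,-1],[0,0,0,0,0,0.06,-1],[0,0,0,0,0,0.06,-1],[0,0,0,0,0,0.06,-1],[0,0,0,0,0,0.06,-1],[0,0,0,0,0,0.06,-1],[0,0,0,0,0,0.06,-1],[0,0,0,0,0,0.06,-1],[0,0,0,0,0,0.06,-1]]'
```

```text
clock: 14.87
eef_pos: [610.9, -130.3, -12.4]
tcp_rot: [-1.586, -0.009, 0.166]
contact_force: [1.4, -6.8, -1.4]
opening: 0.002
```

```bash
python3 -m crank '[[0,0,0,0,0,-0.1,-1],[0,0,0,0,0,-0.2,-1],[0,0,0,0,0,-0.4,-1],[0,0,0,0,0,-0.5,-1],[0,0,0,0,0,-0.5,-1],[0,0,0,0,-0.5,-0.3,-1],[0,0,0,0,-1.5,0,-1],[0,0,0,0,-2,0,-1],[0,0,0,0,-1,0,-1],[0,0,0,0,0,0,-1]]'
python3 - <<'E'
from h import *
s=r.sense();print(s['eef_pos'],s['tcp_rot'],s['contact_force'])
cv2.imwrite('pics/w8.png',cams.grab_frame('wrist'))
t=cams.grab_frame('top')
for c in[(313,198),(276,168),(284,235)]:
    x0,y0=c;w=t[y0-9:y0+10,x0-9:x0+10].max(2);m=(w<45).astype(np.uint8)
    n,l,s,ce=cv2.connectedComponentsWithStats(m);k=1+np.argmax(s[1:,4]);p=ce[k]+[x0-9,y0-9];print(c,s[k],p,ray('top',p,49))
E
```

```text
clock: 15.7
eef_pos: [612.2, -150.3, 39.1]
tcp_rot: [-1.581, -0.004, 0.164]
contact_force: [0.3, -0.7, -0.4]
opening: 0.001
[ 612.16 -150.32   39.09] [-1.58 -0.    0.16] [ 0.32 -0.74 -0.35]
(313, 198) [ 5  4 10 10 80] [313.18 197.34] [597.07 -58.9   49.  ]
(276, 168) [ 4  5 10  9 69] [275.77 168.01] [693.78  66.85  49.  ]
(284, 235) [ 4  5  9  9 68] [283.25 234.96] [470.94  38.63  49.  ]
```

View pics/w8.png

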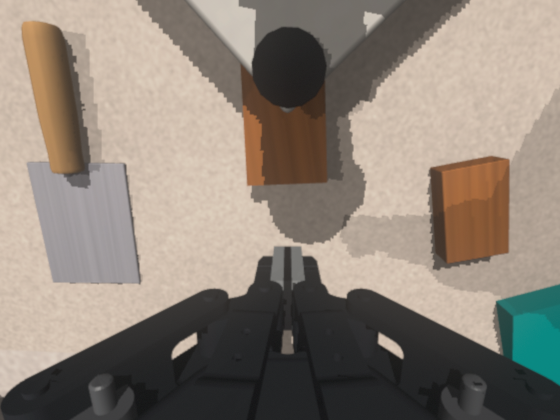

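```bash
python3 -m crank '[[0,7.1,0,0,-0.4,0,-1],[0,7.1,0,0,-0.4,0,-1],[0,7.1,0,0,-0.4,0,-1],[0,7.1,0,0,-0.4,0,-1],[0,7.1,0,0,-0.4,0,-1],[0,7.1,0,0,-0.4,0,-1],[0,7.1,0,0,0,0,-1],[0,7.1,0,0,0,0,-1],[0,7.1,0,0,0,0,-1],[0,7.1,0,0,0,0,-1]]'
python3 -m crank '[[0,7,0,0,0,0,-1],[0,7,0,0,0,0,-1],[0,4,0,0,0,0,-1],[0,0,0,0,0,0,-1],[0,0,0,0,0,0,-1],[0,0,0,0,0,0,-1],[0,0,0,0,0,0,-1],[0,0,0,0,0,0,-1],[0,0,0,0,0,0,-1],[0,0,0,0,0,0,-1]]'
```

```text
clock: 16.63
eef_pos: [604.8, -147.9, 51.4]
tcp_rot: [-1.581, -0.001, -1.088]
contact_force: [-0.4, 1.0, -0.3]
opening: 0.0
clock: 17.47
eef_pos: [600.5, -146.6, 43.9]
tcp_rot: [-1.59, 0.0, -1.408]
contact_force: [-0.4, 0.2, -0.1]
opening: -0.003
```

```bash
python3 -m crank '[[1,0,0,0,-0.6,0,-1],[0,0,0,0,-0.4,0,-1],[0,0,0,-1.2,0,0.16,-1],[0,0,0,-1.2,0,0.16,-1],[0,0,0,-1.2,0,0.16,-1],[0,0,0,-1.2,0,0.16,-1],[0,0,0,-1.2,0,0.16,-1],[0,0,0,-1.2,0,0.16,-1],[0,0,0,-1.2,0,0.16,-1],[0,0,0,0,0,0,-1]]'
python3 - <<'E'
from h import *
s=r.sense();print(s['eef_pos'],s['tcp_rot'],s['contact_force'])
im=cams.grab_frame('scene');cv2.imwrite('pics/s9.png',cv2.resize(im[120:280,170:370],None,fx=4,fy=3.75,interpolation=2))
E
```

```text
clock: 18.3
eef_pos: [597.6, -51.4, 55.8]
tcp_rot: [-1.569, 0.0, -1.406]
contact_force: [-0.4, 0.4, -0.7]
opening: 0.003
[597.6  -51.45  55.78] [-1.57  0.   -1.41] [-0.43  0.43 -0.66]
```

View pics/s9.png

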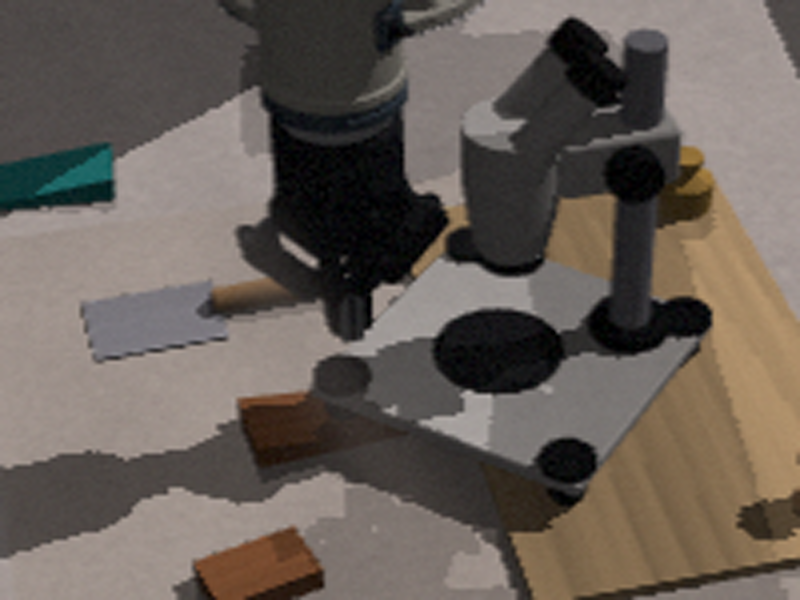

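```bash
python3 -m crank '[[0,0,0,0.25,0,0,-1],[0,0,0,0.25,0,0,-1],[0,0,0,0.1,0.3,0,-1],[0,0,0,0,0.3,0,-1],[0,0,0,0,0.3,0,-1],[0,0,0,0,0.3,0,-1],[0,0,0,0,0.3,0,-1],[0,0,0,0,0,0,-1],[0,0,0,0,0,0,-1],[0,0,0,0,0,0,-1]]'
python3 - <<'E'
from h import *
s=r.sense();print(s['eef_pos'],s['tcp_rot'],s['contact_force'])
im=cams.grab_frame('scene');cv2.imwrite('pics/s10.png',cv2.resize(im[160:280,190:350],None,fx=5,fy=5,interpolation=2))
P=s['eef_pos'];print((proj('scene',[P[0],P[1],P[2]+20])-[190,160])*5,(proj('scene',[597.5,-58.5,49])-[190,160])*5)
E
```

```text
clock: 19.18
eef_pos: [598.5, -61.4, 38.2]
tcp_rot: [-1.57, -0.0, -1.408]
contact_force: [0.5, 0.6, 0.2]
opening: 0.002
[598.53 -61.4   38.19] [-1.57 -0.   -1.41] [0.54 0.63 0.22]
[315.04 280.65] [321.61 292.35]
```

View pics/s10.png

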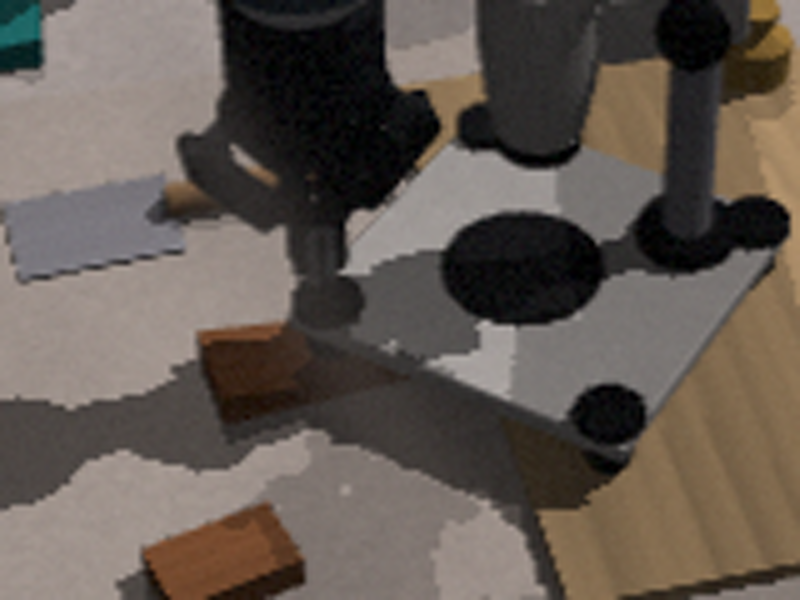

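```bash
python3 -m crank '[[0,0,0,-0.2,0,0,-1],[0,0,0,0,0.1,0,-1],[0,0,0,0,0.1,0,-1],[0,0,0,0,0.1,0,-1],[0,0,0,0,0.1,0,-1],[0,0,0,0,0.1,0,-1],[0,0,0,0,0.1,0,-1],[0,0,0,0,0.1,0,-1],[0,0,0,0,0.1,0,-1],[0,0,0,0,0.1,0,-1]]'
```

```text
clock: 20.07
eef_pos: [598.8, -59.0, 29.2]
tcp_rot: [-1.569, -0.001, -1.408]
contact_force: [-0.0, -0.0, 0.2]
opening: -0.002
```

```bash
python3 -m crank '[[0,0,0,0,0.1,0,-1],[0,0,0,0,0.1,0,-1],[0,0,0,0,0.1,0,-1],[0,0,0,0,0.1,0,-1],[0,0,0,0,0.1,0,-1],[0,0,0,0,0.1,0,-1],[0,0,0,0,0.1,0,-1],[0,0,0,0,0.1,0,-1],[0,0,0,0,0.1,0,-1],[0,0,0,0,0.1,0,-1]]'
```

```text
clock: 20.9
eef_pos: [598.9, -59.0, 22.1]
tcp_rot: [-1.569, -0.001, -1.408]
contact_force: [-3.7, 0.7, 11.2]
opening: 0.002
```

```bash
python3 -m crank '[[0,0,0,0,0.1,0,-1],[0,0,0,0,0.1,0,-1],[0,0,0,0,0.1,0,-1],[0,0,0,0,0.08,0,-1],[0,0,0,0,0.08,0,-1],[0,0,0,0,0.08,0,-1],[0,0,0,0,0.08,0,-1],[0,0,0,0,0.08,0,-1],[0,0,0,0,0.08,0,-1],[0,0,0,0,0.08,0,-1]]'
python3 - <<'E'
from h import *
s=r.sense();print(s['eef_pos'],s['tcp_rot'],s['contact_force'])
im=cams.grab_frame('scene');cv2.imwrite('pics/s11.png',cv2.resize(im[160:280,190:350],None,fx=5,fy=5,interpolation=2))
E
```

```text
clock: 21.73
eef_pos: [598.9, -59.0, 22.1]
tcp_rot: [-1.569, -0.001, -1.408]
contact_force: [-3.7, 0.5, 9.6]
opening: 0.001
[598.89 -59.04  22.1 ] [-1.57 -0.   -1.41] [-3.71  0.51  9.58]
```

View pics/s11.png

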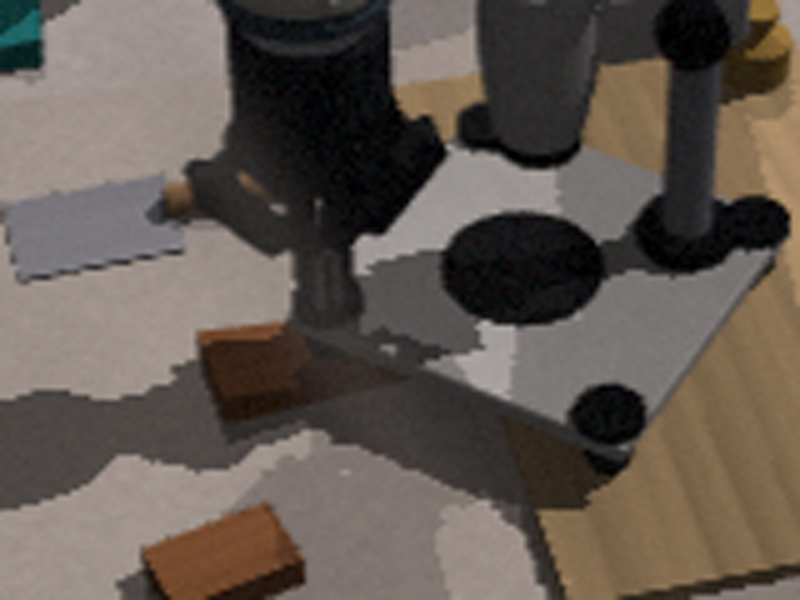

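```bash
python3 - <<'E'
from h import *
im=cams.grab_frame('wrist');cv2.imwrite('pics/w11.png',im)
im=cams.grab_frame('top');cv2.imwrite('pics/t11.png',cv2.resize(im[130:280,200:400],None,fx=4,fy=4,interpolation=2))
E
```

```text
(no output)
```

View pics/w11.png

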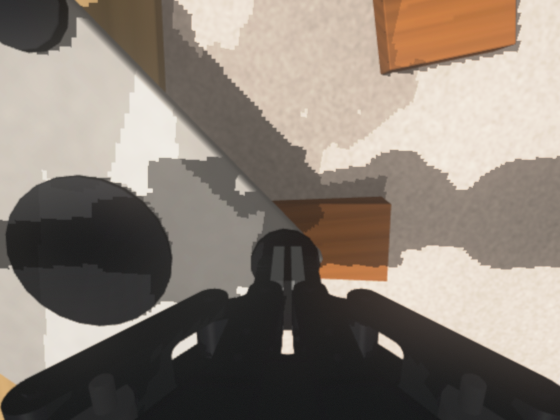

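The finger stands squarely on the pad at (285,255). It has held about 10 N with no change in height. Now I'll draw back.

```bash
python3 -m crank '[[0,0,0,0,-0.2,0,-1],[0,0,0,0,-0.4,0,-1],[0,0,0,0,-1,0,-1],[0,0,0,0,-1.5,0,-1],[0,0,0,0.5,-1.5,0,-1],[0,0,0,1.5,-1.5,0,-1],[0,0,0,2,-1.5,0,-1],[0,0,0,2,-1.5,0,-1],[0,0,0,1.5,-1,0,-1],[0,0,0,0,0,0,-1]]'
python3 - <<'E'
from h import *
s=r.sense();print(s['eef_pos'],s['tcp_rot'],s['contact_force'])
t=cams.grab_frame('top');cv2.imwrite('pics/t12.png',t)
for c in[(313,198),(276,168),(284,235)]:
    x0,y0=c;w=t[y0-9:y0+10,x0-9:x0+10].max(2);m=(w<45).astype(np.uint8)
    n,l,q,ce=cv2.connectedComponentsWithStats(m);k=1+np.argmax(q[1:,4]);p=ce[k]+[x0-9,y0-9];print(c,q[k],ray('top',p,49))
im=cams.grab_frame('wrist');cv2.imwrite('pics/w12.png',im)
im=cams.grab_frame('scene');cv2.imwrite('pics/s12.png',cv2.resize(im[160:280,190:350],None,fx=5,fy=5,interpolation=2))
E
```

```text
clock: 22.72
eef_pos: [611.2, -134.8, 132.5]
tcp_rot: [-1.568, -0.002, -1.405]
contact_force: [0.7, 0.8, 0.1]
opening: 0.002
[ 611.18 -134.84  132.49] [-1.57 -0.   -1.4 ] [0.72 0.79 0.12]
(313, 198) [ 5  4 10 10 81] [596.87 -58.81  49.  ]
(276, 168) [ 4  5 10  9 70] [693.97  66.75  49.  ]
(284, 235) [ 4  5 10  9 69] [470.94  38.4   49.  ]
```

View pics/w12.png

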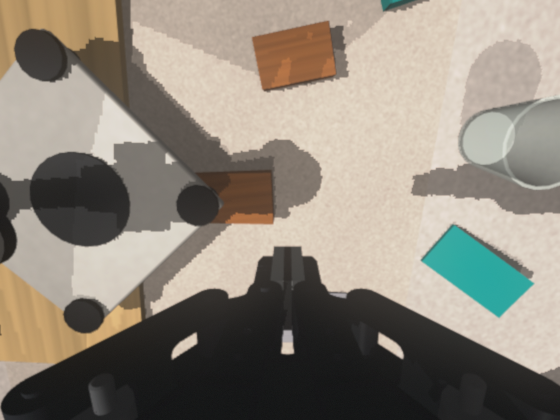

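View pics/s12.png

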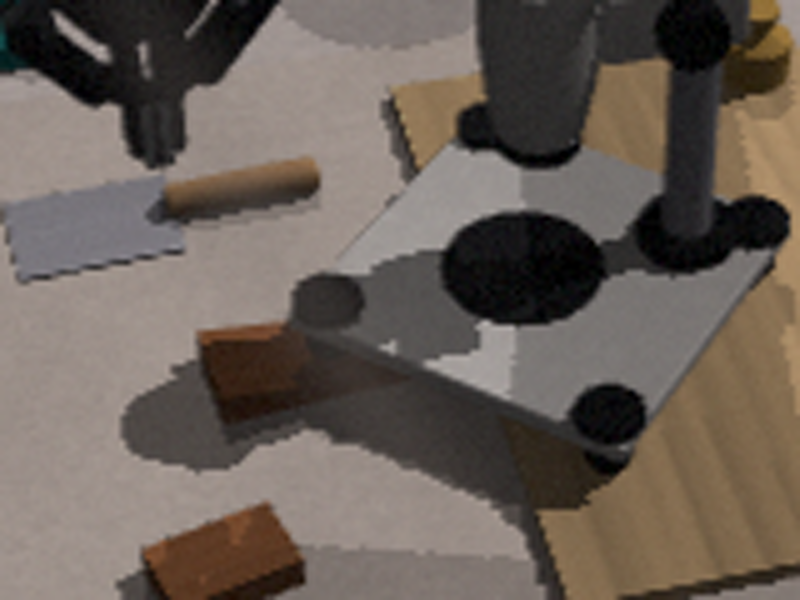

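```bash
python3 -c "
from rig import order
print(order.sign_off())"
```

```text
the job is handed in; nothing more can be done
None
```

I pushed the wedge under the hanging foot until it sat snug, pressed the pad above it, drew back and handed the job in at about 23 s. I got no verdict.

- **Wedging:** The wedge went in thin end first. The push resistance rose from 1.4 to 3.3 to 6.8 N, inside the 2–10 N range, and I stopped there. The foot sits about 13–15 mm from the wedge's centre towards the thin end, and within about 5 mm of its centre line.
- **Press test:** The shut fingertips pressed the pad with about 10 N for over 0.8 s and the tool height did not change. The wrist picture showed the fingers squarely on the pad.
- **Last checks:** The pads in the top view were within about 1 mm of where they started, and no bystander looked out of place. The arm was clear with no contact force. I had no direct reading of the microscope's level or of the foot's force on the wedge after the arm left. I take both as good because it did not rock or shift.

**Fingertip disagreement:** The fingertips stood about 20–26 mm behind the reported TCP, whereas `r.nose_length` puts them 11 mm ahead. Because of this my first push passed above the wedge without touching it. I worked from the tip height measured in the pictures after that.

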